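# Fish the flowmeter out of its boarded transit crate

### The arm

A 6-joint arm with a two-finger parallel gripper is mounted at the origin on the work surface. World frame = base frame: x ahead of the robot, y to its left, z up, the work surface at z = 0. Lengths are in m, angles in rad, forces in N, time in s.
With the tool pointing down it reaches from about 0.325 to 0.9 m from the base axis. Payload 6.1 kg.
Tool frame: the origin (TCP) lies midway between the tips of the shut fingers; the grasp point (between the pads) lies 19 mm behind it; z points along the fingers, y is the line along which they close (so a half turn about z gives the same grasp; the last joint's range is limited). The gripper opens to 85 mm and grips with 20 to 120 N. Pads are 22 mm wide; open, the fingers measure 114 mm over their backs; the gripper's body (76 mm by 85 mm) begins 54 mm behind the grasp point. The pads swing forward as they close: fully open they stand 13 mm farther back than shut.
Start: joints at [-1.227, 0.22, 1.526, -0, 1.395, -0.126], TCP at [0.283, -0.557, 0.231] pointing down, gripper open.
Joint ranges: [-2.98, 2.98], [-0.91, 2.08], [0.09, 2.57], [-1.24, 4.39], [0.2, 2.65], [-2.68, 2.68]. Speed limits (rad/s): [2.57, 2.57, 3.01, 3.14, 3.14, 3.14].

### API

Orientations are given as a rotation vector (axis times angle).
In Python, from rig import env, effector, planner, cams, ticket, nets gives the robot as it stands. Calls block until the motion is done:
- env.move_pose(position, orientation): joint-space move of the TCP to a pose.
- env.move_straight(position, v=0.15, attitude=None, contact_N=None): straight line of the TCP; attitude=None keeps the orientation; v is the mean speed in m/s. With contact_N (N) it stops when the force on the tool has changed by that much, and returns True; else False.
- env.move_j(angles): joint-space move.
- effector.gripper_open() and effector.close_gripper(grip_force=None): open the fingers fully, or close them until they stop; grip_force is the grip in N (None keeps the last).
- env.hold(seconds).
- planner.ik(position, orientation): joint angles nearest the present ones, or None.
- env.state(): the state.
- cams.read_camera(name): name is "scene" or "top" or "wrist"; returns a dict with "pixels" (420x560x3 uint8, blue, green, red), "fx", "fy", "cx", "cy" (pixels), "rvec" (rotation vector, rad) and "tvec" (3), from world to camera coordinates, as OpenCV has them; the wrist camera has in their place "T_tool_cam" (4x4, takes a point from camera to tool coordinates, whose origin is the TCP and whose axes are the flange's). Camera axes: x right, y down, z forward; pixel columns grow to the right and rows downward; lengths in m; the calibration is good to about 2 mm. A picture is of the moment at which its call begins: read the wrist's pose just before it. There is no depth.
A pose or a line that the arm cannot do raises env.MotionError and nothing moves.
- ticket.close_job(): hands the job in; it is judged then, once.
Trained networks look in a picture, given as the dict that the camera call returned (one of the last four; its "shot" number tells which), for a name from the list of things; names that differ only in an ending like _2 or _b are one class to them, and where a whole thing is asked for, a point or a joint stands for the part that bears it (a point fixed in the world has none). Each returns a list of dicts, best first, with "p" (0 to 1); they miss things now and then, are a little off and sometimes report something else, mostly with a low value. They report only what shows in the picture. A call takes as long as a camera call.
- nets.trace(picture, thing): "pixels" (420x560 bool, what is visible of it) and "extent" ([left, top, right, bottom] in pixels, round what is visible of it).
- nets.spot_point(picture, thing): "location" ([row, column] in pixels: a listed point, or the origin of a listed thing).
The state is a dict: "time": time; "q": joint angles; "joint_vel": joint speeds; "effort": joint torques, N m; "tool_pos": TCP position; "orientation": TCP orientation; "ft_force": force on the tool from outside, world axes, zero at the start; "torque": the same for the moment, N m; "width": finger opening in m; "grip_force": force on a finger pad.
Only numpy, scipy, OpenCV 4.12 (cv2) and the standard library are available. Lean on these libraries where they do the work, as an engineer would, in place of code of your own. Each camera call takes 0.05 s, during which the arm holds its last target. There are 200 camera calls.

### The job

The long flowmeter lies in the shallow wooden crate with both ends caught under the boards, and it is longer than the opening between them. Slide it lengthwise, tilt one end up through the opening and draw it out diagonally without forcing it against the wood, then hold it roughly level in the gripper, a good hand's breadth (100 mm) above the crate's top boards. Finish while still holding it there, still and touching nothing but the gripper; leave the pump, the filter cassette and the wrench where they are.

Things in the scene. Friction and masses are not known exactly. Their poses are not given: they have to be found in the camera images.
- crate: Shallow plywood crate fixed to the deck, 180 (x) x 390 (y) x 66 mm high; y runs along its length, z up. Origin: centre of its underside, on the work surface. Floor 6 mm thick, walls 10 mm, so inside 160 (x) x 370 (y) mm, and 50 mm high from floor to underside of the boards that cover both ends.
- crate_opening (a point): Centre of the crate's only opening, level with the top face (66 mm above the work surface), same axes as the crate. The opening lies between the two 10 mm thick top boards: 190 mm along y (-95 to +95 mm), 160 mm wide. Each board covers the inside for 90 mm at its end.
- flowmeter: Loose white bar with a glass scale strip on top and brass fittings on both ends, about 0.22 kg, balanced at its middle. 260 mm long along its y: bar 26 wide (x), 24 high (z), 224 mm long, plus an 18 mm long, 20 mm diameter fitting at each end. Origin: centre of the underside. Starts flat on the crate's floor, scale up, nearly along the crate's y, both ends under the boards.
- flowmeter_end_a (a point): Tip of the flowmeter's fitting at its +y end, on the centre line (130 mm from the middle, 12 mm above the underside). To come out, the bar must first slide until its middle is about 45 mm from the crate's middle, towards either end of the crate (55 mm meets the end wall); its other end is then inside the opening and can be raised.
- flowmeter_end_b (a point): Tip of the flowmeter's fitting at its -y end, on the centre line, 130 mm from the middle. With its low end on the floor about 8 mm from the end wall the bar can tilt about 16 degrees before it meets the board's edge above it; at that slant its raised end passes over the opposite board when the bar is drawn out along its own length.
- pump: Bystander: black air sampling pump, 50 x 75 x 85 mm with two short stubs on top (97 mm high in all), standing on the deck to the left of the crate as the robot sees it. Origin: centre of its underside.
- cassette: Bystander: small round grey filter cassette, 39 mm diameter, 52 mm high, standing on the deck beyond the crate. Origin: centre of its underside.
- wrench: Bystander: steel wrench, 170 mm long, lying flat on the deck to the right of the crate as the robot sees it. Origin: on its underside, near its middle.

How it is judged:
On the way:
1. the flowmeter slants through the opening: one end is up above the top boards while the other is still down inside the crate (((height (world z) of flowmeter_end_a above 0.075 m and height (world z) of flowmeter_end_b below 0.056 m and horizontal distance between flowmeter_end_b and crate below 0.2 m) or (height (world z) of flowmeter_end_b above 0.075 m and height (world z) of flowmeter_end_a below 0.056 m and horizontal distance between flowmeter_end_a and crate below 0.2 m))), for 0.1 s.
At the end, for the whole second after the job is handed in: Gripper holding the flowmeter still (under 30 mm/s), within 15 degrees of level, both end tips at least 70 mm above the crate's top (136 mm above the deck), touching neither crate nor bystanders; pump, cassette and wrench within 30 mm of where they stood (height (world z) of each of flowmeter_end_a, flowmeter_end_b above 0.136 m and angle between flowmeter's own y axis and vertical between 1.31 and 1.83 rad and contact force between flowmeter and the fingers above 1 N and contact force between flowmeter and crate below 0.1 N and contact force between flowmeter and pump below 0.1 N and contact force between flowmeter and cassette below 0.1 N and contact force between flowmeter and wrench below 0.1 N and linear speed of flowmeter below 0.03 m/s and distance of each of pump, cassette, wrench from where it was at the start of the episode below 0.03 m); the arm keeps its last pose, push and grip.
It fails at once if the flowmeter is forced against the crate (over 40 N) (contact force between flowmeter and crate above 40 N).
It fails at once if the pump, cassette or wrench is pushed away (over 30 mm) (distance of any of pump, cassette, wrench from where it was at the start of the episode above 0.03 m).
It also fails if it takes over 42 s, if anything falls off the work surface, if the arm or the gripper's body presses on something with over 40 N, if the wrist force passes 120 N, or if a joint passes its speed limit or range.

## Working session

There is one attempt and no reset: what is moved stays moved. The work goes in short steps, each a Python script; the robot and the scene stay as the last script left them, time stands still between calls to the robot, and variables do not carry over. Pictures are saved under pics/ and viewed, at most 10 in all, crops included, and the job is handed in when it is done.

```bash
ls; mkdir -p pics; cat > h.py <<'E'
import numpy as np, cv2
from rig import env, effector, planner, cams, ticket, nets
from scipy.spatial.transform import Rotation as R
def ray(P,rc):
    """world origin+dir of pixel (row,col) for fixed camera"""
    Rm=cv2.Rodrigues(np.array(P["rvec"],float))[0]; t=np.array(P["tvec"],float).ravel()
    d=np.array([(rc[1]-P["cx"])/P["fx"],(rc[0]-P["cy"])/P["fy"],1.])
    return -Rm.T@t, Rm.T@d
def wray(P,rc,s):
    T=np.array(P["T_tool_cam"]); Q=R.from_rotvec(s["orientation"]).as_matrix()
    d=np.array([(rc[1]-P["cx"])/P["fx"],(rc[0]-P["cy"])/P["fy"],1.])
    return Q@T[:3,3]+np.array(s["tool_pos"]), Q@T[:3,:3]@d
def atz(o,d,z): return o+d*(z-o[2])/d[2]
E
python3 - <<'E'
from h import *
ims=[]
for c in ("top","scene"):
    P=cams.read_camera(c); cv2.imwrite(f"pics/{c}0.png",P["pixels"])
    for n,z in (("crate",0),("crate_opening",.066),("flowmeter",.006),("flowmeter_end_a",.018),("flowmeter_end_b",.018),("pump",0),("cassette",0),("wrench",0)):
        for r in nets.spot_point(P,n)[:2]:
            print(c,n,round(r["p"],2),np.round(r["location"]),atz(*ray(P,r["location"]),z).round(3))
    for n in ("flowmeter","crate"):
        for r in nets.trace(P,n)[:1]: print("trace",n,r["p"],r["extent"])
print(env.state()["time"],env.state()["ft_force"])
E
```

```text
pics
top crate 0.97 [238. 294.] [ 0.521 -0.054  0.   ]
top crate_opening 0.72 [243. 290.] [ 0.503 -0.04   0.066]
top flowmeter 0.85 [244. 286.] [ 0.5   -0.032  0.006]
top flowmeter_end_a 0.77 [253. 332.] [ 0.476 -0.163  0.018]
top flowmeter_end_b 0.77 [253. 332.] [ 0.476 -0.163  0.018]
top pump 0.76 [249. 141.] [0.483 0.388 0.   ]
top cassette 0.35 [243. 290.] [ 0.506 -0.042  0.   ]
top wrench 0.91 [250. 414.] [ 0.489 -0.405  0.   ]
trace flowmeter 0.82 [258.1, 232.4, 326.5, 255.0]
trace crate 0.7 [219.6, 194.6, 366.6, 285.5]
scene crate 0.6 [194. 271.] [ 0.499 -0.036  0.   ]
scene crate_opening 0.78 [181. 266.] [ 0.509 -0.05   0.066]
scene crate_opening 0.16 [175. 228.] [ 0.504 -0.154  0.066]
scene flowmeter 0.94 [195. 270.] [ 0.507 -0.037  0.006]
scene flowmeter_end_a 0.76 [176. 226.] [ 0.464 -0.172  0.018]
scene flowmeter_end_b 0.76 [176. 226.] [ 0.464 -0.172  0.018]
scene pump 0.83 [208. 428.] [ 0.486  0.409 -0.   ]
scene pump 0.24 [181. 269.] [ 0.45  -0.048  0.   ]
scene cassette 0.77 [270. 287.] [0.737 0.037 0.   ]
scene wrench 0.88 [179. 149.] [ 0.491 -0.397  0.   ]
trace flowmeter 0.95 [234.3, 177.3, 297.9, 203.8]
trace crate 0.67 [190.3, 143.8, 342.7, 238.5]
1.1 [-0.41561161 -0.16639414  0.34861893]
```

```bash
python3 - <<'E'
from h import *
o=R.from_matrix(np.array([[0,1,0],[1,0,0],[0,0,-1.]])).as_rotvec()
o2=R.from_matrix(np.array([[0,-1,0],[-1,0,0],[0,0,-1.]])).as_rotvec()
p=[0.505,-0.042,0.36]
for a in (o,o2):
    print(planner.ik(p,a))
s=env.state(); print(R.from_rotvec(s["orientation"]).as_matrix().round(2))
P=cams.read_camera("wrist"); print(np.array(P["T_tool_cam"]).round(3))
q=[(planner.ik(p,a),a) for a in (o,o2)]; q=[x for x in q if x[0] is not None]
a=min(q,key=lambda x:abs(x[0][5]))[1]
env.move_pose(p,a); env.hold(.2)
s=env.state(); P=cams.read_camera("wrist"); cv2.imwrite("pics/w1.png",P["pixels"]); T=cams.read_camera("top"); cv2.imwrite("pics/t1.png",T["pixels"])
print(s["time"],a,s["tool_pos"])
for n,z in (("crate",0),("crate_opening",.066),("flowmeter",.006),("flowmeter_end_a",.018)):
    for r in nets.spot_point(P,n)[:2]: print(n,round(r["p"],2),np.round(r["location"]),atz(*wray(P,r["location"],s),z).round(3))
for r in nets.trace(P,"flowmeter")[:1]:
    m=r["pixels"]; print(r["p"],r["extent"])
    c=cv2.minAreaRect(np.argwhere(m).astype(np.float32)); b=cv2.boxPoints(c)
    for k in b: print(k.round(),atz(*wray(P,k,s),.03).round(4))
E
```

```text
[-2.38714177e-01 -1.19285305e-01  1.64174502e+00 -4.44089210e-16
  1.61913293e+00 -2.38714177e-01]
None
[[ 0.89  0.45 -0.  ]
 [ 0.45 -0.89  0.  ]
 [-0.   -0.   -1.  ]]
[[-0.    -0.945 -0.327  0.084]
 [ 1.    -0.    -0.     0.   ]
 [ 0.    -0.327  0.945 -0.142]
 [ 0.     0.     0.     1.   ]]
3.4167 [2.22144147 2.22144147 0.        ] [ 0.50497822 -0.04262018  0.35970351]
crate 0.64 [154. 280.] [ 0.506 -0.043  0.   ]
crate_opening 0.57 [165. 282.] [ 0.509 -0.046  0.066]
flowmeter 0.65 [151. 282.] [ 0.51  -0.036  0.006]
flowmeter_end_a 0.92 [229. 266.] [ 0.484 -0.16   0.018]
0.79 [263.0, 89.0, 303.7, 222.0]
[ 88. 285.] [0.5129 0.0529 0.03  ]
[223. 260.] [ 0.4743 -0.1443  0.03  ]
[226. 278.] [ 0.5029 -0.1501  0.03  ]
[ 91. 303.] [0.538  0.0484 0.03  ]
```

View pics/w1.png

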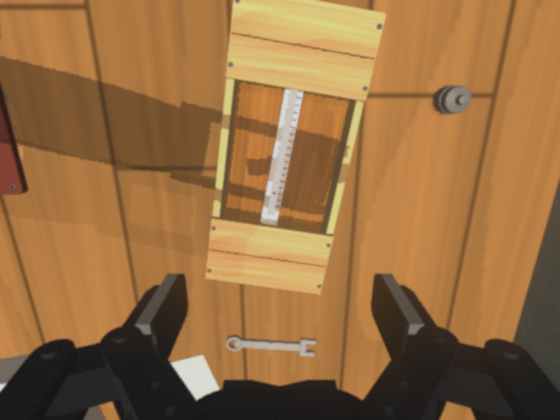

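View pics/top0.png

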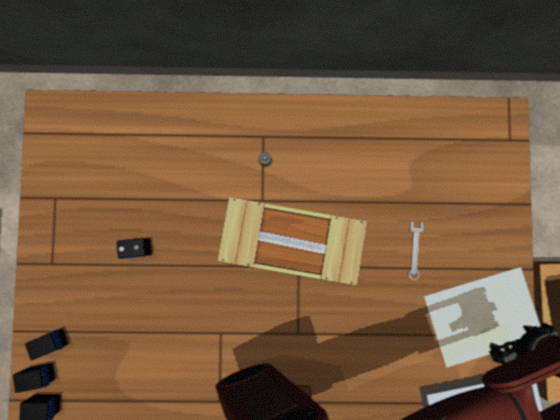

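The wrist picture shows the crate yawed about -10°. Its board corners are at (236,0), (385,12), (207,278) and (320,293), and the opening's at (227,79), (368,100), (212,218) and (333,236). The bar runs from (293,90) to (269,222) with both ends hidden. The top view agrees on the yaw: the pump is on the left at (134,248), the cassette beyond at (265,159), and the wrench at (415,250). I'll fit the crate pose and the bar axis.

```bash
python3 - <<'E'
from h import *
from scipy.optimize import least_squares
s=env.state(); P=cams.read_camera("wrist"); T=cams.read_camera("top")
# (col,row)->(x,y) on crate top
W=[((385,12),(.09,.195)),((207,278),(-.09,-.195)),((320,293),(.09,-.195)),((227,79),(-.09,.095)),((368,100),(.09,.095)),((212,218),(-.09,-.095)),((333,236),(.09,-.095))]
t=[((231,198),(.09,.195)),((219,261),(-.09,.195)),((366,219),(.09,-.195)),((357,284),(-.09,-.195))]
A=[(atz(*wray(P,(r,c),s),.066)[:2],m) for (c,r),m in W]
B=[(atz(*ray(T,(r,c)),.066)[:2],m) for (c,r),m in t]
def fit(L):
    g=np.array([a for a,_ in L]); m=np.array([b for _,b in L])
    f=lambda v:(m@np.array([[np.cos(v[2]),np.sin(v[2])],[-np.sin(v[2]),np.cos(v[2])]])+v[:2]-g).ravel()
    r=least_squares(f,[.5,-.04,-.15]); print(r.x.round(4),np.degrees(r.x[2]).round(2),(1e3*r.fun).round(1).tolist())
fit(A);fit(B)
for r in nets.trace(P,"flowmeter")[:1]:
    ij=np.argwhere(r["pixels"]); X=np.array([atz(*wray(P,k,s),.03)[:2] for k in ij])
    vx,vy,x0,y0=cv2.fitLine(X.astype(np.float32),cv2.DIST_HUBER,0,1e-4,1e-4).ravel()
    print("bar",vx,vy,x0,y0,np.degrees(np.arctan2(-vx*np.sign(vy),abs(vy))))
for r in nets.trace(T,"flowmeter")[:1]:
    X=np.array([atz(*ray(T,k),.03)[:2] for k in np.argwhere(r["pixels"])])
    print("bar top",cv2.fitLine(X.astype(np.float32),cv2.DIST_HUBER,0,1e-4,1e-4).ravel())
print(env.state()["time"])
E
```

```text
[ 0.5122 -0.0423 -0.1573] -9.01 [2.3, 0.5, -2.0, -0.7, 1.9, -2.2, -2.1, 2.8, -2.1, -0.5, -0.6, 0.1, 2.5, -0.0]
[ 0.5117 -0.0493 -0.1498] -8.58 [2.2, 4.6, -0.8, 1.6, -1.7, -3.8, 0.3, -2.5]
bar 0.18948106 0.98188436 0.50798845 -0.041126043 -10.922501
3.9667
```

```bash
cat >> h.py <<'E'
u=np.array([0.1895,0.982,0]);u/=np.linalg.norm(u); k=np.array([0,0,1.]); C=np.array([.512,-.044,0]); cy=np.array([np.sin(.156),np.cos(.156),0])
def att(th):
    """bar axis (tool x) pitched so its -y end is raised by th"""
    x=u*np.cos(th)-k*np.sin(th); z=-(k*np.cos(th)+u*np.sin(th)); return R.from_matrix(np.c_[x,np.cross(z,x),z]).as_rotvec()
def say(*a):
    s=env.state(); p=np.array(s["tool_pos"]); print(*a,"t",round(s["time"],2),p.round(4),"yc",round((p-C)@cy,4),"F",np.round(s["ft_force"],1),"M",np.round(s["torque"],2),"w",round(s["width"],4),"g",round(s["grip_force"],1)); return p
E
python3 - <<'E'
from h import *
g=np.array([.508,-.041,0])
env.move_pose(g+k*.13,att(0)); say()
print(env.move_straight(g+k*.011,v=.12,contact_N=10)); p=say("down")
effector.close_gripper(60); say("closed")
p=np.array(env.state()["tool_pos"])
print(env.move_straight(p+k*.003,v=.03)); say("up")
P=cams.read_camera("wrist"); cv2.imwrite("pics/w2.png",P["pixels"])
E
```

```text
t 4.88 [ 0.5093 -0.0413  0.1316] yc 0.0022 F [0.9 0.5 0.5] M [0.02 0.   0.02] w 0.0856 g 0.0
False
down t 6.03 [ 0.5088 -0.0412  0.0118] yc 0.0023 F [ 0.3 -0.4  0.6] M [ 0.01  0.07 -0.01] w 0.0854 g 0.0
closed t 6.61 [ 0.5085 -0.0411  0.0114] yc 0.0023 F [0.7 0.6 3.5] M [-0.03  0.05 -0.01] w 0.0246 g 60.7
False
up t 6.88 [ 0.5081 -0.041   0.0142] yc 0.0023 F [-0.  -0.6 -2.1] M [-0.01 -0.04  0.  ] w 0.0246 g 60.0
```

View pics/w2.png

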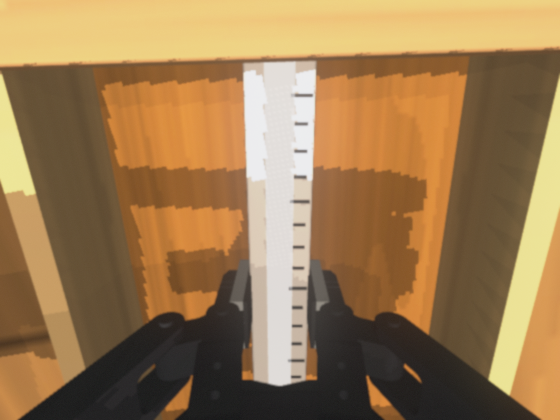

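The bar is held between the fingers (edges at columns 247–315), clear of the side walls. The measured weight is 2.1 N with almost no moment, so the grip is near its middle. Next I'll slide to the +y wall.

```bash
python3 - <<'E'
from h import *
p=np.array(env.state()["tool_pos"])
print(env.move_straight(p+u*.075,v=.04,contact_N=6)); say("slid")
E
```

```text
True
slid t 8.11 [0.517  0.0067 0.0137] yc 0.0509 F [ 1.3 -2.1 -1.4] M [-0.35 -0.15 -0.1 ] w 0.0246 g 60.0
```

```bash
cat >> h.py <<'E'
L=.134
def tcp(tip,th):
    """TCP pose for low tip centre at tip and tilt th; bar axis is hb behind TCP"""
    hb=.0068   # bar centre height above TCP: 0.018-0.0114
    x=u*np.cos(th)-k*np.sin(th); z=-(k*np.cos(th)+u*np.sin(th)); return tip-L*x+hb*z+0*k
E
sed -i 's/tip-L\*x+hb\*z+0\*k/tip-L*x+hb*z/' h.py
python3 - <<'E'
from h import *
p=np.array(env.state()["tool_pos"])
tip=p+L*u; tip[2]=.0185; tip=tip-.007*u
print((tip-C)@cy)
print(env.move_straight(tcp(tip,0)+0*k,v=.04)); say("back")
for d in (5,9.5,14):
    th=np.radians(d)
    r=env.move_straight(tcp(tip,th),v=.04,attitude=att(th),contact_N=10); say(d,r)
    if r: break
np.save("tip.npy",tip)
P=cams.read_camera("scene"); cv2.imwrite("pics/s3.png",cv2.resize(P["pixels"][100:280,130:400],None,fx=2.9,fy=2.9))
E
```

```text
0.17780620720447798
False
back t 8.43 [ 5.154e-01 -4.000e-04  1.150e-02] yc 0.0436 F [ 0.4  0.3 -2. ] M [-0.01 -0.06 -0.05] w 0.0247 g 60.0
5 False t 8.88 [5.155e-01 2.000e-04 2.320e-02] yc 0.0442 F [-0.5 -0.3 -2.6] M [ 0.11 -0.   -0.01] w 0.0248 g 60.0
9.5 False t 9.29 [0.5156 0.0008 0.0336] yc 0.0448 F [-0.3  0.4 -2. ] M [ 0.14 -0.03 -0.03] w 0.0247 g 60.0
14 False t 9.71 [0.5159 0.0023 0.0439] yc 0.0463 F [-0.3 -0.4 -1.4] M [ 0.22 -0.05  0.01] w 0.0247 g 60.0
```

View pics/s3.png

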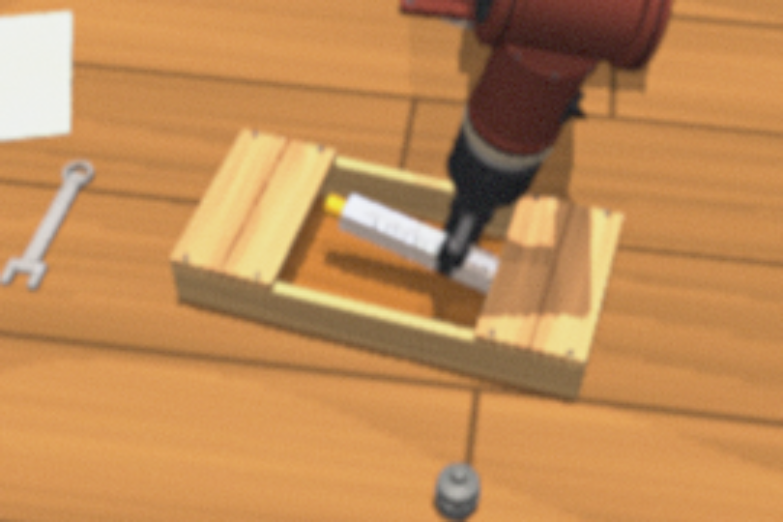

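The raised brass tip at crop (330,204) is free inside the opening beside the -y board, and the low end is under the +y board. I'll check the tip's height by intersecting its ray with the bar's vertical plane.

```bash
python3 - <<'E'
from h import *
tip=np.load("tip.npy"); th=np.radians(14)
env.move_straight(tcp(tip+.001*k,th),v=.02); env.hold(.3); p=say()
print("expected b",tip+.001*k-.26*(u*np.cos(th)-k*np.sin(th)), "att err",np.degrees(np.linalg.norm((R.from_rotvec(env.state()["orientation"])*R.from_rotvec(att(th)).inv()).as_rotvec())))
n=np.cross(u,k)
for c in("scene","top"):
    P=cams.read_camera(c); 
    L_=[r["location"] for r in nets.spot_point(P,"flowmeter_end_b")[:2]]
    if c=="scene": L_.append([100+204/2.9,130+326/2.9])
    for l in L_:
        o,d=ray(P,l); q=o+d*(((p-o)@n)/(d@n)); print(c,np.round(l),q.round(4))
E
```

```text
t 10.31 [0.5161 0.0021 0.0453] yc 0.0462 F [ 0.9 -0.7 -2.8] M [ 0.21  0.01 -0.01] w 0.0249 g 60.0
expected b [ 0.4932443  -0.11628315  0.08239969] att err 0.005289946560818981
scene [166. 243.] [ 0.4939 -0.1129  0.0978]
scene [170. 242.] [ 0.4934 -0.1154  0.0807]
top [246. 316.] [ 0.4967 -0.0983  0.2323]
```

Tip height is about 81–82 mm by both the model and the picture, and the bar hangs free. Now I'll draw it out along its length, lift, and level.

```bash
python3 - <<'E'
from h import *
tip=np.load("tip.npy")+.001*k; th=np.radians(14); x=u*np.cos(th)-k*np.sin(th)
r=env.move_straight(tcp(tip-.105*x,th),v=.05,contact_N=8); p=say("drawn",r)
if not r:
    r=env.move_straight(p+k*.16,v=.08,contact_N=10); p=say("lift",r)
    if not r:
        env.move_straight(p+k*.01,v=.05,attitude=att(0)); env.hold(1); say("level")
P=cams.read_camera("scene"); cv2.imwrite("pics/s4.png",cv2.resize(P["pixels"][60:300,110:430],None,fx=2.4,fy=2.4))
E
```

```text
drawn False t 12.76 [ 0.4968 -0.0977  0.0707] yc -0.0554 F [-0.   0.3 -2.1] M [ 0.19 -0.03  0.01] w 0.0246 g 60.0
lift False t 14.91 [ 0.4966 -0.0977  0.2302] yc -0.0554 F [ 0.3  0.1 -3.1] M [ 0.23 -0.07  0.01] w 0.0247 g 60.0
level t 16.3 [ 0.4966 -0.0977  0.2402] yc -0.0555 F [ 0.3 -0.7 -1.7] M [ 0.01 -0.01  0.04] w 0.0247 g 60.0
```

View pics/s4.png

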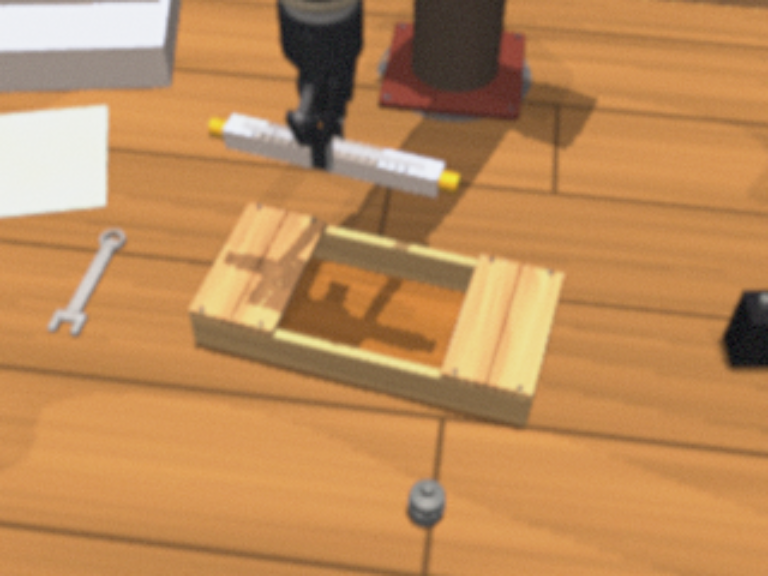

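The bar is free and level above the crate, with tips at (216,127) and (450,180). It's a bit higher than asked, so I'll lower it to about 115 mm above the boards and hand in.

```bash
python3 - <<'E'
from h import *
p=np.array(env.state()["tool_pos"]); p[2]=.188
print(env.move_straight(p,v=.06)); env.hold(1); say()
print(ticket.close_job())
E
```

```text
False
t 18.37 [ 0.4966 -0.0978  0.188 ] yc -0.0555 F [ 0.6 -0.2 -2.5] M [-0.02 -0.02 -0.01] w 0.0245 g 60.0
the job is handed in; nothing more can be done
None
```

The flowmeter is out of the crate and held level and still in the gripper about 115 mm above the top boards; the pump, cassette and wrench were never approached, and I handed the job in at about 18 s, with no verdict shown.

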